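# Pull the tube block out of a dry-block heater with its quarter-turn puller

## Robot

A 6-joint arm with a two-finger parallel gripper is mounted at the origin on a cart in front of the work surface, level with it; the furniture and walls round the work are solid. World frame = base frame: x ahead of the robot, y to its left, z up, the work surface at z = 0. Lengths are in mm, angles in rad, forces in N, time in s.
With the tool pointing down it reaches from about 250 to 775 mm from the base axis. Payload 8.9 kg.
Tool frame: the origin (TCP) lies between the finger pads; the fingertips stand 22 mm ahead of it and the grasp point (between the pads) lies 3 mm ahead of it (arm.tips_ahead is the distance from the TCP to the fingertips, in mm); z points along the fingers, y is the line along which they close (so a half turn about z gives the same grasp; the last joint's range is limited). The gripper opens to 85 mm and grips with 20 to 120 N. Pads are 22 mm wide; open, the fingers measure 114 mm over their backs; the gripper's body (76 mm by 85 mm) begins 54 mm behind the grasp point. The pads swing forward as they close: fully open they stand 13 mm farther back than shut.
Start: joints at [-1.453, 0.291, -0.153, 1.127, 0, 1.431], TCP at [133.345, -507.782, 253.305] pointing down, gripper open.
Joint ranges: [-2.52, 2.52], [-0.91, 1.74], [-1.3, 1.37], [-1.96, 2.02], [-1.52, 1.47], [-3.14, 3.14]. Speed limits (rad/s): [2.22, 2.22, 2.79, 3.14, 3.14, 3.14].

## Interface

Orientations are given as a rotation vector (axis times angle).
In Python, from workcell import arm, eyes gives the robot as it stands.
- The arm moves only by the shell command python3 -m handwheel 'ROWS' [OPENING] [FORCE]. ROWS is a JSON object of lists of equal length, an entry for each row: "translation": the shift along the tool's x, y, z in mm, a list of three; "spin": the turn about the tool's z in rad. In form: {"translation": [[x, y, z], ...], "spin": [spin, ...]}. A call has 1 to 12 rows; each row is the pose to reach, as a shift and turn from the pose commanded when the call began, along the tool's axes at that moment; what a row does not reach only later rows make up. A row lasts 1/10 s, in which the tool goes at most 50 mm and 8.59 degrees, less where a joint would pass 70% of its speed; a pose out of reach is approached as far as the arm can. A call with a gripper value outside its range is refused whole. OPENING is the finger opening in mm, from 0 to 85.4, set as the call begins (- or left out, the last holds). The fingers move at their own pace and stop on an object; FORCE is the grip in N (left out, the last holds). Time passes only in rows, so rows that repeat a pose let the fingers close. It gives the time, the measured TCP pose, the force, the opening and the grip force at its end, in the units of the state.
- arm.get_obs(): the state, without advancing time (a new reading comes with each control period).
- eyes.camera(name): name is "scene" or "top"; returns a dict with "color" (480x640x3 uint8, red, green, blue), "depth" (480x640 float32, mm along the optical axis (not along the pixel's ray), 0 where there is no reading), "fx", "fy", "cx", "cy" (pixels), "dist" ([k1, k2, p1, p2, k3] as OpenCV has them; the pictures are not rectified), "world_from_camera" (4x4, takes a point from camera to world coordinates). Camera axes: x right, y down, z forward; pixel columns grow to the right and rows downward; lengths in mm; the calibration is good to about 2 mm. A picture is of the moment at which its call begins.
- arm.close_job(): hands the job in; it is judged then, once.
The state is a dict: "clock": time; "q": joint angles; "joint_vel": joint speeds; "tau": joint torques, N m; "tcp_pos": TCP position; "tcp_rot": TCP orientation; "ft_force": force on the tool from outside, world axes, zero at the start; "wrist_torque": the same for the moment, N m; "width": finger opening in mm; "grasp_force": force on a finger pad.
Only numpy, scipy, OpenCV 4.12 (cv2) and the standard library are available. Lean on these libraries where they do the work, as an engineer would, in place of code of your own. Each camera call takes 0.05 s, during which the arm holds its last target. There are 200 camera calls.

## Task

Take the puller with the red grip out of its stand, let its two lugs drop through the slot of the brass socket in the middle of the aluminium tube block until its shoulder is down on the block, and screw it clockwise about a quarter turn so that it is locked in. Pull the block straight up out of the heater with it, set it down gently, upright, in the middle of the black mat and let go, leaving the puller standing in the block. Press and turn lightly, never touch the block with the fingers, and leave the stamp, the timer and the label roll alone.

Things in the scene. Friction and masses are not known exactly. Their poses are not given: they have to be found in the camera images.
- puller_grip (a point): Centre of the puller's flat red grip: 40 mm (x) by 14 mm (y) by 34 mm tall, to be pinched across y. The puller is a loose upright rod, 92 mm long, 0.12 kg, z up along it, x along its two lugs. Below this point: grip's lower edge 17 mm, underside of the shoulder (disc 40 mm wide, 5 mm thick) 47 mm, tip 75 mm. The rod is 10 mm thick.
- puller_lugs (a point): Middle of the puller's two lugs (one square bar across the rod, 6 x 6 mm, 28 mm long over both ends, along x), on the axis 15 mm above the tip.
- puller_tip (a point): The tip (lowest point, on the axis) of the puller's nose, 75 mm below the centre of the grip, 12 mm below the underside of the lugs, 28 mm below the underside of the shoulder; axes as the grip's. The nose tapers from 10 to 5 mm over the last 6 mm.
- stand_top (a point): Centre of the top of the puller's stand, a fixed grey block 64 x 64 x 36 mm with a hole 32 mm wide. At the start the shoulder lies on it, lugs and tip hang in the hole: lift straight up at least 32 mm to free the puller.
- block: Loose aluminium tube block, 64 mm (x) by 100 mm (y) by 46 mm tall, 0.35 to 0.6 kg, with six 14 mm tube wells; starts in the heater's well with its upper face 2 mm below the rim, held by two spring plungers with a drag of a few newtons. Origin: centre of its underside; z up.
- block_socket (a point): Centre of the brass socket, in the plane of the block's upper face; axes as the block's. Its lip, 46 mm wide, 6 mm thick, has a round hole 13 mm wide crossed by a slot 8.6 mm wide, 34 mm long for the lugs. The slot's angle is not given by these axes: it stands up to 0.60 rad either way from the block's x axis; look or feel for it. The socket does not turn in the block.
- socket_under_lip (a point): Point on the socket's axis 10 mm below the block's upper face, in the space (30 mm deep in all) under the lip. Off the slot, the lugs rest on the face with the nose 12 mm deep; when they meet the slot (within about 0.1 rad) the puller goes 16 mm further, until its shoulder lies on the face.
- socket_floor (a point): Floor of the socket's space, 30 mm below the block's upper face. Home, the tip is 2 mm above it. Under the lip the lugs turn only clockwise seen from above, to a stop about 1.65 rad from the slot; from 0.8 rad on they hold the block. Locked, the puller has 4 mm of play up and down.
- heater: Dry-block heater: fixed white housing, 150 mm (x) by 170 mm (y) by 66 mm tall, with an open well 67 by 103 mm, its floor 18 mm above the bench, in which the block sits. Origin: centre of its underside; z up, panel towards -x.
- mat_top (a point): Centre of the upper face of the black rubber mat, 150 x 150 mm, 6 mm thick, fixed on the bench; it lies to the left or right of the heater, the puller's stand on the other side.
- stamp: Bystander: wooden rubber stamp, 29 x 50 x 78 mm, standing. Origin: centre of its underside.
- timer: Bystander: white bench timer with a red knob, 68 x 62 x 24 mm, lying. Origin: centre of its underside.
- label_roll: Bystander: roll of white labels, 82 mm wide, 40 mm tall, lying flat. Origin: centre of its underside.

How it is judged (in metres and radians):
On the way, in this order (a step that is already met when the one before it is completed fails the run):
1. the puller stands in the socket, its shoulder down on the block, which is still in the heater (z of puller_tip in the frame of block_socket below -0.022 m and horizontal distance between puller_tip and block_socket below 0.006 m and z of block in the frame of heater below 0.025 m), for 0.1 s.
2. the block hangs on the puller, upright and clear above the heater's rim (z of block in the frame of heater above 0.068 m and angle between block's own z axis and vertical below 0.25 rad and z of puller_tip in the frame of block_socket below -0.018 m), for 0.1 s.
At the end, for the whole second after the job is handed in: The block rests upright (within 0.06 rad) and still on the mat, its middle within 35 mm of the mat's, and the puller stands in its socket (tip at least 18 mm below the block's upper face), released (horizontal distance between block_socket and mat_top below 0.035 m and z of block in the frame of mat_top between -0.004 and 0.004 m and angle between block's own z axis and vertical below 0.06 rad and linear speed of block below 0.02 m/s and z of puller_tip in the frame of block_socket below -0.018 m and horizontal distance between puller_tip and block_socket below 0.008 m and angle between puller_tip's own z axis and vertical below 0.25 rad); the robot touches nothing.
It fails at once if the puller is pressed, turned or pulled against the block with more than 30 N (contact force between puller and block above 30 N).
It fails at once if the block is dragged against the heater with more than 45 N (contact force between block and heater above 45 N).
It fails at once if the block is set on the mat with more than 30 N (contact force between block and mat above 30 N).
It fails at once if the fingers touch the block (contact force between the fingers and block above 1 N).
It fails at once if the stamp, the timer or the label roll is moved more than 20 mm (distance of any of stamp, timer, label_roll from where it was at the start of the episode above 0.02 m).
It also fails if it takes over 72 s, if anything falls off the work surface, if the arm or the gripper's body presses on something with over 40 N, if the wrist force passes 120 N, or if a joint passes its speed limit or range.

## Working session

There is one attempt and no reset: what is moved stays moved. The work goes in short steps, Python scripts to look and compute and a shell command to move; the robot and the scene stay as the last step left them, time stands still between calls to the robot, and variables do not carry over. Pictures are saved under pics/ and viewed, at most 10 in all, crops included, and the job is handed in when it is done.

```bash
mkdir -p pics; ls; cat > h.py <<'E'
import numpy as np, cv2
from workcell import arm, eyes
def grab(n):
    c=eyes.camera(n); c['K']=np.array([[c['fx'],0,c['cx']],[0,c['fy'],c['cy']],[0,0,1.]]); c['d']=np.array(c['dist'],float); c['T']=np.array(c['world_from_camera']); return c
def ray(c,uv):
    p=cv2.undistortPoints(np.array(uv,float).reshape(-1,1,2),c['K'],c['d']).reshape(-1,2)
    return np.c_[p,np.ones(len(p))]@c['T'][:3,:3].T, c['T'][:3,3]
def onz(c,uv,z):
    d,o=ray(c,uv); return o+d*((z-o[2])/d[:,2])[:,None]
def dep(c,uv):
    d,o=ray(c,uv); z=np.array([c['depth'][int(round(v)),int(round(u))] for u,v in uv]); return o+d*z[:,None]
def save(c,n): cv2.imwrite('pics/'+n,cv2.cvtColor(c['color'],cv2.COLOR_RGB2BGR) )
E
python3 - <<'E'
from h import *
for n in('top','scene'):
    c=grab(n); save(c,n+'0.png'); np.savez('/tmp/'+n,**{k:c[k] for k in('color','depth','K','d','T')}); print(n,c['T'].round(3).tolist(),c['fx'])
o=arm.get_obs(); print({k:np.round(v,3).tolist() for k,v in o.items()})
E
```

```text
pics
top [[-0.002, -0.995, 0.099, 433.356], [-1.0, 0.001, -0.012, 54.005], [0.012, -0.099, -0.995, 1162.619], [0.0, 0.0, 0.0, 1.0]] 477.19804091520894
scene [[0.581, -0.535, 0.614, -333.152], [-0.814, -0.368, 0.449, -584.953], [-0.015, -0.761, -0.649, 988.506], [0.0, 0.0, 0.0, 1.0]] 616.2371131974223
{'clock': 0.1, 'q': [-1.453, 0.291, -0.154, 1.127, -0.0, 1.431], 'joint_vel': [-0.001, -0.001, 0.004, -0.002, -0.002, -0.001], 'tau': [0.001, -53.798, 33.192, 0.009, -0.0, 0.0], 'tcp_pos': [133.309, -507.42, 252.789], 'tcp_rot': [-3.115, -0.402, 0.0], 'ft_force': [0.302, -0.455, 0.079], 'wrist_torque': [0.017, -0.054, -0.011], 'grasp_force': 0.0, 'width': 85.352}
```

View pics/top0.png

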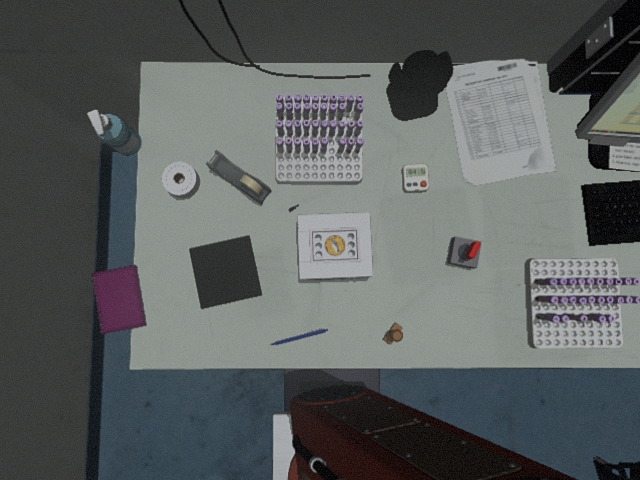

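View pics/scene0.png

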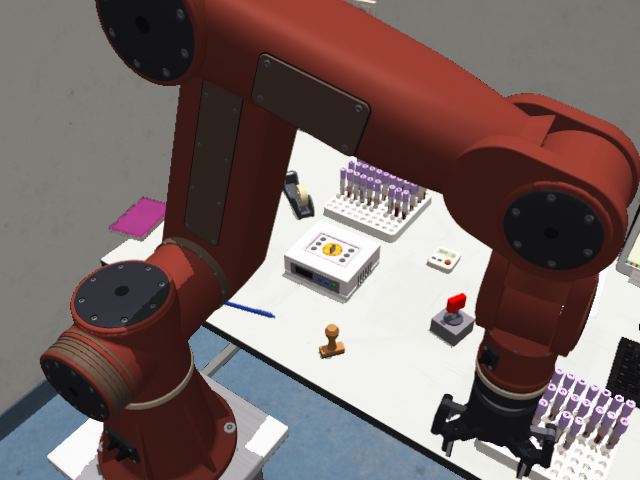

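Top view: red grip ~(473,250) on the grey stand (465,252), heater with brass socket ~(335,245), mat (226,272), stamp (395,333), roll (180,180), timer (416,178). Now I measure these.

```bash
python3 - <<'E'
from h import *
L={n:dict(np.load('/tmp/%s.npz'%n)) for n in('top','scene')}
def blob(m,roi):
    k=np.zeros(m.shape,np.uint8); x0,y0,x1,y1=roi; k[y0:y1,x0:x1]=1
    m=(m&(k>0)).astype(np.uint8); n,l,s,ce=cv2.connectedComponentsWithStats(m); i=1+np.argmax(s[1:,4]); return (l==i).astype(np.uint8),ce[i],s[i,4]
def hsv(c): return [a.astype(int) for a in cv2.split(cv2.cvtColor(c['color'],cv2.COLOR_RGB2HSV))]
def tri(a,b):
    (d1,o1),(d2,o2)=a,b; A=np.c_[d1[0],-d2[0]]; t=np.linalg.lstsq(A,o2-o1,rcond=None)[0]; p=o1+d1[0]*t[0];q=o2+d2[0]*t[1]; return (p+q)/2,np.linalg.norm(p-q)
rois={'top':{'r':(440,220,500,280),'b':(318,230,352,260)},'scene':{'r':(430,280,480,330),'b':(315,235,350,265)}}
R={}
for n,c in L.items():
    h,s,v=hsv(c)
    red=((h<8)|(h>172))&(s>150)&(v>60); br=(h>10)&(h<32)&(s>110)&(v>60)
    for k,m in(('r',red),('b',br)):
        mm,ce,a=blob(m,rois[n][k]); R[n,k]=(mm,ce,a); print(n,k,ce.round(1),a)
        if k=='b':
            hull=cv2.convexHull(cv2.findNonZero(mm)); e=cv2.fitEllipse(hull); print('ell',e); R[n,'b']=(mm,np.array(e[0]),a)
for k in'rb': print(k,tri(ray(L['top'],[R['top',k][1]]),ray(L['scene'],[R['scene',k][1]])))
c=L['top']; print('sock onz64',onz(c,[R['top','b'][1]],64), 'scene',onz(L['scene'],[R['scene','b'][1]],64))
# grip: pixel heights by depth
mm=R['top','r'][0]; ys,xs=np.nonzero(mm); P=dep(c,list(zip(xs,ys))); print('grip z pct',np.percentile(P[:,2],[5,50,90,99]))
T=P[P[:,2]>95]; print(len(T),T.mean(0)); (ce,sz,an)=cv2.minAreaRect(T[:,:2].astype(np.float32)); print('top rect',ce,sz,an)
print('scene grip onz83',onz(L['scene'],[R['scene','r'][1]],83))
# mat and heater
h,s,v=hsv(c)
mm,ce,a=blob((v<70),(180,225,275,320)); r=cv2.minAreaRect(cv2.findNonZero(mm)); w=onz(c,cv2.boxPoints(r),6); print('mat',w.mean(0),np.linalg.norm(w-np.roll(w,1,0),axis=1),onz(c,[ce],6))
D=c['depth']; vv,uu=np.mgrid[0:480,0:640]; W=dep(c,list(zip(uu.ravel(),vv.ravel()))).reshape(480,640,3); np.save('/tmp/W.npy',W)
for nm,roi,lo,hi in(('heater',(285,195,385,295),55,80),('stand',(435,225,495,285),28,44)):
    mm,ce,a=blob((W[...,2]>lo)&(W[...,2]<hi),roi); pts=W[mm>0]; r=cv2.minAreaRect(pts[:,:2].astype(np.float32)); print(nm,r,np.median(pts[:,2]))
for nm,a,b in (('top',(300,212),(372,282)),):
    cr=c['color'][b[1]-70:b[1],a[0]:b[0]]
cv2.imwrite('pics/crop.png',cv2.cvtColor(np.hstack([cv2.resize(c['color'][228:264,312:360],None,fx=8,fy=8,interpolation=cv2.INTER_CUBIC),cv2.resize(L['scene']['color'][231:267,309:357],None,fx=8,fy=8,interpolation=cv2.INTER_CUBIC)]),cv2.COLOR_RGB2BGR))
E
```

```text
top r [473.9 249.5] 104
top b [334.4 244.8] 195
ell ((334.4619445800781, 244.9790802001953), (18.429487228393555, 18.93030548095703), 80.53307342529297)
scene r [455.7 302.7] 262
scene b [331.8 249.2] 178
ell ((331.8781433105469, 249.1757049560547), (12.373443603515625, 19.29602813720703), 88.90563201904297)
r (array([ 530.37929184, -301.0045772 ,   88.47120369]), np.float64(3.4817852422074473))
b (array([543.98065239,  13.04423668,  66.75408552]), np.float64(0.4861283050291229))
sock onz64 [[544.41336185  12.75166347  64.        ]] scene [[546.42751767  15.00525122  64.        ]]
grip z pct [ 97.39349713 100.70572491 103.70360357 104.96924925]
104 [ 530.30384915 -298.41722665  100.80419078]
top rect (530.7625732421875, -298.83013916015625) (14.00407886505127, 37.71118927001953) 62.05680465698242
scene grip onz83 [[ 534.11712858 -298.1125515    83.        ]]
mat [485.87006453 275.45199249   6.        ] [148.00166222 150.7400151  148.68261663 148.95115596] [[485.64093415 275.34886648   6.        ]]
heater ((544.1763305664062, 12.737747192382812), (151.33079528808594, 170.17234802246094), 2.1250877380371094) 66.4547855534637
stand ((531.5118408203125, -299.39617919921875), (65.14692687988281, 64.37045288085938), 78.22364807128906) 37.18261328202789
```

View pics/crop.png

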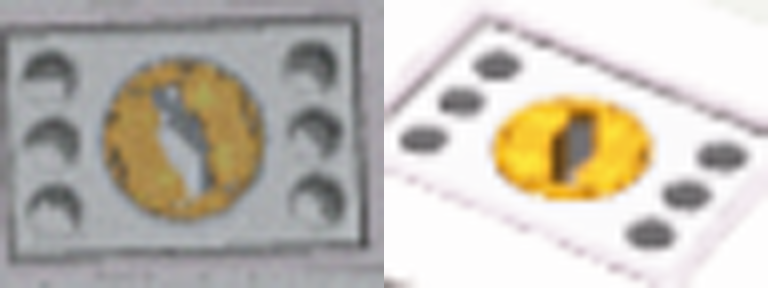

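```bash
cat >> h.py <<'E'
from scipy.spatial.transform import Rotation as Ro
def plan(xyz,yaw=None):
    o=arm.get_obs(); R=Ro.from_rotvec(o['tcp_rot']).as_matrix(); y0=np.arctan2(R[1,0],R[0,0])
    s=0 if yaw is None else -((yaw-y0+np.pi)%(2*np.pi)-np.pi)
    print('t',round(float(o['clock']),2),'tcp',np.round(o['tcp_pos'],1),'yaw',round(y0,3),'tilt',round(np.arccos(-R[2,2]),4),'q6',round(o['q'][5],2),'F',np.round(o['ft_force'],1),'Tq',np.round(o['wrist_torque'],2),'w',round(float(o['width']),1),'| SHIFT',np.round(R.T@(np.array(xyz,float)-o['tcp_pos']),1),'SPIN',round(s,3))
E
python3 - <<'E'
from h import *
plan([531.2,-299.2,200],2.65)
for n,(u0,v0),cc in(('top',(312,228),(334.46,244.98)),('scene',(309,231),(331.88,249.18))):
    c=dict(np.load('/tmp/%s.npz'%n)); h,s,v=[a.astype(int) for a in cv2.split(cv2.cvtColor(c['color'],cv2.COLOR_RGB2HSV))]
    yy,xx=np.mgrid[0:480,0:640]; W=onz(c,np.c_[xx.ravel(),yy.ravel()],64).reshape(480,640,3)[...,:2]; ctr=onz(c,[cc],64)[0,:2]
    m=(np.linalg.norm(W-ctr,axis=2)<19)&(s<100); P=W[m]; w,V=np.linalg.eigh(np.cov(P.T)); a=V[:,1]; print(n,m.sum(),P.mean(0)-ctr,np.sqrt(w),np.arctan(a[1]/a[0]))
E
```

```text
t 0.1 tcp [ 133.3 -507.4  252.8] yaw 0.257 tilt 0.0012 q6 1.43 F [ 0.3 -0.5  0.1] Tq [ 0.02 -0.05 -0.01] w 85.4 | SHIFT [ 437.7 -100.3   53. ] SPIN -2.393
top 71 [-1.25162524 -0.0360473 ] [3.5153723  9.67352646] 0.3239264175251437
scene 17 [ 1.42258923 -1.6438287 ] [1.72832292 6.77123402] 0.49811943551841614
```

```bash
python3 -m handwheel '{"translation": [[40,-10,0],[80,-20,0],[120,-30,0],[160,-40,0],[200,-50,0],[240,-60,10],[280,-70,20],[320,-80,30],[360,-90,40],[400,-95,50],[437,-100,53],[437,-100,53]], "spin": [-0.15,-0.3,-0.45,-0.6,-0.75,-0.9,-1.05,-1.2,-1.35,-1.5,-1.65,-1.8]}' 60; python3 -c "
from h import *
plan([531.2,-299.2,200],2.65)"
```

```text
clock: 1.3
tcp_pos: [533.7, -297.6, 198.8]
tcp_rot: [-1.608, -2.698, -0.002]
ft_force: [-0.1, -0.1, 0.2]
width: 60.1
grasp_force: 0.0
t 1.3 tcp [ 533.7 -297.6  198.8] yaw 2.067 tilt 0.0014 q6 0.45 F [-0.1 -0.1  0.2] Tq [ 0.02 -0.01  0.06] w 60.1 | SHIFT [-0.2 -2.9 -1.2] SPIN -0.583
```

```bash
python3 -m handwheel '{"translation": [[0,-3,0],[0,-3,0],[0,-3,0],[0,-3,0],[0,-3,0],[0,-3,20],[0,-3,40],[0,-3,60],[0,-3,80],[0,-3,95],[0,-3,95],[0,-3,95]], "spin": [-0.15,-0.3,-0.45,-0.58,-0.58,-0.58,-0.58,-0.58,-0.58,-0.58,-0.58,-0.58]}' 50; python3 - <<'E'
from h import *
plan([531.2,-299.2,86],2.65)
c=grab('scene'); cv2.imwrite('pics/g1.png',cv2.cvtColor(cv2.resize(c['color'][200:400,360:600],None,fx=3,fy=3),cv2.COLOR_RGB2BGR))
E
```

```text
clock: 2.5
tcp_pos: [527.9, -301.4, 105.5]
tcp_rot: [-0.788, -3.041, -0.0]
ft_force: [1.0, 0.2, 0.0]
width: 50.1
grasp_force: 0.0
t 2.5 tcp [ 527.9 -301.4  105.5] yaw 2.635 tilt 0.0005 q6 -0.13 F [1.  0.2 0. ] Tq [-0.01 -0.02 -0.04] w 50.1 | SHIFT [-1.8  3.6 19.5] SPIN -0.015
```

View pics/g1.png

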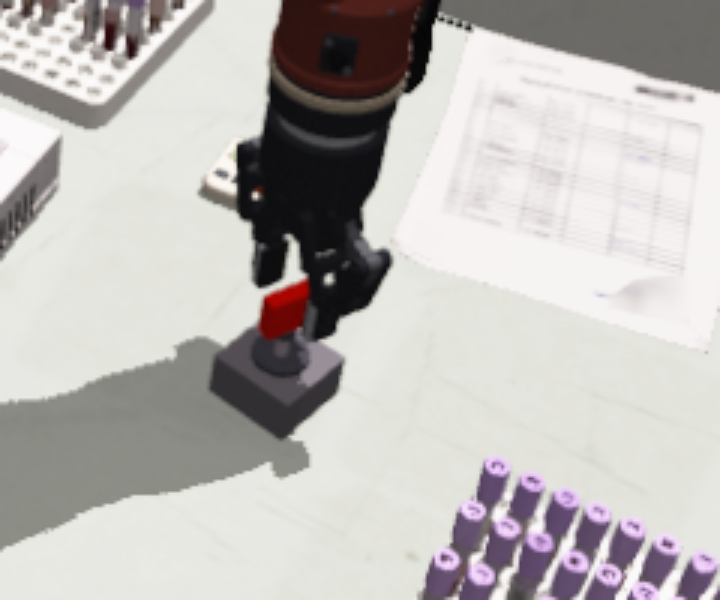

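The picture shows the red grip (285,310) standing between the open fingers, aligned with the pads; I go down and close.

```bash
python3 -m handwheel '{"translation": [[-1,3,8],[-2,3.6,16],[-2,3.6,19.5],[-2,3.6,19.5]], "spin": [-0.01,-0.01,-0.01,-0.01]}' 50;  python3 -m handwheel '{"translation": [[0,0,0],[0,0,0],[0,0,0],[0,0,0],[0,0,0],[0,0,0],[0,0,0],[0,0,0]], "spin": [0,0,0,0,0,0,0,0]}' 5 45; python3 -c "
from h import *
plan([531.2,-299.2,180],2.65)"
```

```text
clock: 2.95
tcp_pos: [531.1, -299.0, 85.0]
tcp_rot: [-0.769, -3.045, -0.001]
ft_force: [0.2, 0.3, -0.0]
width: 50.2
grasp_force: 0.0
clock: 3.75
tcp_pos: [531.6, -299.5, 86.1]
tcp_rot: [0.769, 3.045, -0.0]
ft_force: [-0.8, -0.4, 5.0]
width: 13.4
grasp_force: 46.1
t 3.75 tcp [ 531.6 -299.5   86.1] yaw 2.647 tilt 0.0005 q6 -0.14 F [-0.8 -0.4  5. ] Tq [-0.16  0.17 -0.  ] w 13.4 | SHIFT [  0.4   0.1 -93.9] SPIN -0.003
```

```bash
python3 -m handwheel '{"translation": [[0,0,-10],[0,0,-25],[0,0,-50],[0,0,-75],[0,0,-100],[0,0,-114],[0,0,-114],[0,0,-114]], "spin": [0,0,0,0,0,0,0,0]}'; python3 -c "
from h import *
plan([544.4,13,185],3.50)"
```

```text
clock: 4.55
tcp_pos: [531.3, -299.0, 199.5]
tcp_rot: [-0.769, -3.046, -0.001]
ft_force: [-0.1, 0.7, -1.5]
width: 13.2
grasp_force: 45.4
t 4.55 tcp [ 531.3 -299.   199.5] yaw 2.647 tilt 0.0005 q6 -0.14 F [-0.1  0.7 -1.5] Tq [0.02 0.05 0.01] w 13.2 | SHIFT [136.6 280.8  14.6] SPIN -0.853
```

```bash
python3 -m handwheel '{"translation": [[10,20,0],[25,50,0],[40,80,0],[55,115,0],[70,150,0],[85,180,0],[100,210,0],[115,240,0],[128,265,5],[136,280,10],[136.6,280.8,14.6],[136.6,280.8,14.6]], "spin": [-0.05,-0.13,-0.22,-0.31,-0.4,-0.49,-0.58,-0.67,-0.76,-0.85,-0.853,-0.853]}'; python3 -m handwheel '{"translation": [[0,0,0],[0,0,0],[0,0,0]],"spin":[0,0,0]}'; python3 - <<'E'
from h import *
plan([544.4,13,160],3.50)
im=[]
for n,(x,y) in(('top',(305,195)),('scene',(290,160))):
    c=grab(n); np.savez('/tmp/%s1'%n,**{k:c[k] for k in('color','depth','K','d','T')}); im.append(cv2.resize(c['color'][y:y+110,x:x+80],None,fx=5,fy=5,interpolation=cv2.INTER_CUBIC))
cv2.imwrite('pics/hov.png',cv2.cvtColor(np.hstack(im),cv2.COLOR_RGB2BGR))
E
```

```text
clock: 5.75
tcp_pos: [543.6, 12.8, 183.7]
tcp_rot: [0.558, -3.089, -0.001]
ft_force: [0.9, 0.0, -1.1]
width: 13.7
grasp_force: 45.3
clock: 6.05
tcp_pos: [544.7, 11.9, 185.3]
tcp_rot: [-0.557, 3.092, -0.0]
ft_force: [-0.9, 0.2, -0.6]
width: 13.3
grasp_force: 45.3
t 6.05 tcp [544.7  11.9 185.3] yaw -2.785 tilt 0.0003 q6 -0.47 F [-0.9  0.2 -0.6] Tq [ 0.03 -0.01 -0.01] w 13.3 | SHIFT [-0.   1.1 25.3] SPIN -0.002
```

View pics/hov.png

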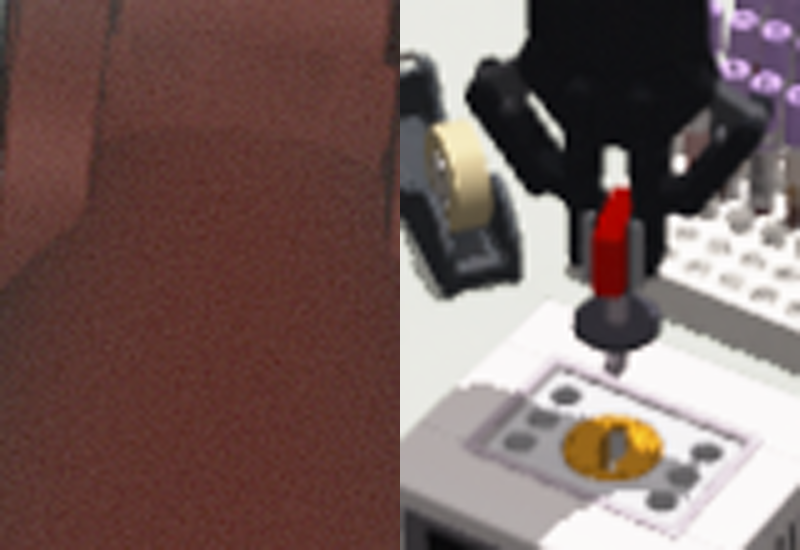

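Scene view: puller hangs upright, tip at px ≈(332.8,234.4), shoulder ≈(333.4,224), socket below at ≈(332.6,249.6).

```bash
python3 - <<'E'
from h import *
c=dict(np.load('/tmp/scene1.npz'))
print('tip',onz(c,[(332.7,234.6)],107.3),'should',onz(c,[(333.4,223.8)],138))
h,s,v=[a.astype(int) for a in cv2.split(cv2.cvtColor(c['color'],cv2.COLOR_RGB2HSV))]
m=((h>10)&(h<32)&(s>110)&(v>60)).astype(np.uint8); m[:238]=0;m[262:]=0;m[:,:318]=0;m[:,350:]=0
e=cv2.fitEllipse(cv2.convexHull(cv2.findNonZero(m))); print(e,onz(c,[e[0]],64))
yy,xx=np.mgrid[238:262,318:350]; W=onz(c,np.c_[xx.ravel(),yy.ravel()],64)[:,:2]; ctr=onz(c,[e[0]],64)[0,:2]
ss=s[238:262,318:350].ravel(); vv=v[238:262,318:350].ravel(); k=(np.linalg.norm(W-ctr,axis=1)<18)&((vv<130)|(ss<100)); P=W[k]; w,V=np.linalg.eigh(np.cov(P.T)); print(k.sum(),P.mean(0)-ctr,np.sqrt(w),np.arctan(V[1,1]/V[0,1]))
# red grip
m=(((h<8)|(h>172))&(s>150)&(v>90)); m[:190]=0; m[222:]=0; m[:,:325]=0; m[:,345:]=0; ys,xs=np.nonzero(m); print('red',xs.min(),xs.max(),ys.min(),ys.max())
E
```

```text
tip [[547.40188662  13.53293598 107.3       ]] should [[548.50917659  12.51341438 138.        ]]
((331.9432373046875, 249.2049560546875), (12.548698425292969, 19.722450256347656), 91.73233795166016) [[546.4276598   14.82498042  64.        ]]
41 [ 0.1034751  -0.02514236] [3.4908181  8.47697721] 0.42602899259820043
red 328 335 198 218
```

```bash
python3 -m handwheel '{"translation": [[0.3,1.4,10],[0.3,1.4,20],[0.3,1.4,30],[0.3,1.4,38],[0.3,1.4,42],[0.3,1.4,46],[0.3,1.4,49],[0.3,1.4,52],[0.3,1.4,52],[0.3,1.4,52]], "spin": [-0.03,-0.03,-0.03,-0.03,-0.03,-0.03,-0.03,-0.03,-0.03,-0.03]}'; python3 -c "
from h import *
plan([544,13.3,130],3.53)"
```

```text
clock: 7.15
tcp_pos: [543.9, 13.9, 133.4]
tcp_rot: [-0.606, 3.082, -0.0]
ft_force: [0.6, -0.4, -0.7]
width: 13.4
grasp_force: 45.3
t 7.15 tcp [543.9  13.9 133.4] yaw -2.753 tilt 0.0002 q6 -0.5 F [ 0.6 -0.4 -0.7] Tq [ 0.01 -0.05  0.01] w 13.4 | SHIFT [ 0.1 -0.6  3.4] SPIN -0.0
```

```bash
python3 -m handwheel '{"translation": [[0,-0.3,1],[0,-0.3,2],[0,-0.3,3],[0,-0.3,4],[0,-0.3,4.5],[0,-0.3,4.5]], "spin": [0,0,0,0,0,0]}'; python3 -c "
from h import *
plan([544,13.3,130],3.53)"
```

```text
clock: 7.75
tcp_pos: [543.9, 13.6, 128.6]
tcp_rot: [0.606, -3.083, -0.0]
ft_force: [-1.3, -0.3, -1.6]
width: 13.6
grasp_force: 45.3
t 7.75 tcp [543.9  13.6 128.6] yaw -2.753 tilt 0.0001 q6 -0.5 F [-1.3 -0.3 -1.6] Tq [ 0.04 -0.01 -0.02] w 13.6 | SHIFT [ 0.  -0.3 -1.4] SPIN -0.0
```

```bash
python3 -m handwheel '{"translation": [[0,0,0.7],[0,0,1.4],[0,0,2],[0,0,2.5],[0,0,3],[0,0,3]], "spin": [0,0,0,0,0,0]}'; python3 -c "
from h import *
plan([544,13.3,130],3.53)"
```

```text
clock: 8.35
tcp_pos: [543.9, 13.6, 125.6]
tcp_rot: [0.606, -3.082, -0.0]
ft_force: [-0.8, -0.1, -0.8]
width: 13.8
grasp_force: 45.3
t 8.35 tcp [543.9  13.6 125.6] yaw -2.753 tilt 0.0001 q6 -0.5 F [-0.8 -0.1 -0.8] Tq [-0.01 -0.   -0.02] w 13.8 | SHIFT [ 0.  -0.4 -4.4] SPIN -0.0
```

Lugs are through the slot at no force. Down to the shoulder.

```bash
python3 -m handwheel '{"translation": [[0,0,2],[0,0,4],[0,0,6],[0,0,8],[0,0,9],[0,0,10],[0,0,10]], "spin": [0,0,0,0,0,0,0]}'; python3 -c "
from h import *
plan([544,13.3,114],3.53)"
```

```text
clock: 9.05
tcp_pos: [543.9, 13.6, 115.6]
tcp_rot: [0.606, -3.082, -0.0]
ft_force: [0.9, 0.2, -1.4]
width: 13.6
grasp_force: 45.3
t 9.05 tcp [543.9  13.6 115.6] yaw -2.753 tilt 0.0002 q6 -0.5 F [ 0.9  0.2 -1.4] Tq [ 0.01 -0.04 -0.08] w 13.6 | SHIFT [-0.  -0.3  1.6] SPIN -0.0
```

```bash
python3 -m handwheel '{"translation": [[0,0,0.4],[0,0,0.8],[0,0,1.2],[0,0,1.6],[0,0,1.6]], "spin": [0,0,0,0,0]}'; python3 -c "
from h import *
plan([544,13.3,114],3.53)"; python3 -m handwheel '{"translation": [[0,0,0.3],[0,0,0.6],[0,0,0.9],[0,0,0.9]], "spin": [0,0,0,0]}'
```

```text
clock: 9.55
tcp_pos: [543.9, 13.6, 114.1]
tcp_rot: [-0.606, 3.083, -0.0]
ft_force: [0.7, 0.4, -1.5]
width: 13.4
grasp_force: 45.5
t 9.55 tcp [543.9  13.6 114.1] yaw -2.753 tilt 0.0001 q6 -0.5 F [ 0.7  0.4 -1.5] Tq [ 0.04 -0.03 -0.02] w 13.4 | SHIFT [ 0.1 -0.3  0.1] SPIN -0.0
clock: 9.95
tcp_pos: [544.0, 13.6, 114.0]
tcp_rot: [-0.606, 3.082, -0.0]
ft_force: [-3.5, -0.3, 8.8]
width: 13.2
grasp_force: 46.9
```

```bash
python3 -m handwheel '{"translation": [[0,0,-1.2],[0,0,-2.4],[0,0,-2.4],[0,0,-2.4],[0,0,-2.4],[0,0,-2.4],[0,0,-2.4],[0,0,-2.4],[0,0,-2.4],[0,0,-2.4]], "spin": [0,0,0.07,0.14,0.21,0.28,0.35,0.42,0.49,0.49]}'; python3 -c "
from h import *
plan([544,13.3,114],2.10)"
```

```text
clock: 10.95
tcp_pos: [543.9, 13.6, 115.4]
tcp_rot: [-0.161, -3.137, 0.0]
ft_force: [0.1, -0.8, -0.8]
width: 13.2
grasp_force: 45.3
t 10.95 tcp [543.9  13.6 115.4] yaw 3.039 tilt 0.0002 q6 -0.01 F [ 0.1 -0.8 -0.8] Tq [ 0.02 -0.01 -0.  ] w 13.2 | SHIFT [-0.2 -0.3  1.4] SPIN 0.939
```

```bash
python3 -m handwheel '{"translation": [[0,0,0],[0,0,0],[0,0,0],[0,0,0],[0,0,0],[0,0,0],[0,0,0],[0,0,0],[0,0,0],[0,0,0],[0,0,0],[0,0,0]], "spin": [0.08,0.16,0.24,0.32,0.40,0.48,0.56,0.64,0.72,0.8,0.86,0.86]}'; python3 -c "
from h import *
plan([544,13.3,120],2.10)"
```

```text
clock: 12.15
tcp_pos: [543.9, 13.6, 115.5]
tcp_rot: [-1.452, -2.786, 0.0]
ft_force: [0.4, 0.2, -0.9]
width: 13.2
grasp_force: 45.3
t 12.15 tcp [543.9  13.6 115.5] yaw 2.181 tilt 0.0002 q6 0.85 F [ 0.4  0.2 -0.9] Tq [-0.   -0.02  0.02] w 13.2 | SHIFT [-0.3 -0.1 -4.5] SPIN 0.081
```

```bash
python3 -m handwheel '{"translation": [[0,0,-1],[0,0,-2],[0,0,-3],[0,0,-4],[0,0,-5],[0,0,-6]], "spin": [0,0,0,0,0,0]}' - 70; python3 -m handwheel '{"translation": [[0,0,-2],[0,0,-4],[0,0,-6],[0,0,-8],[0,0,-10],[0,0,-12],[0,0,-12]], "spin": [0,0,0,0,0,0,0]}'; python3 -c "
from h import *
plan([544,13.3,190],2.10)"
```

```text
clock: 12.75
tcp_pos: [543.3, 13.7, 121.0]
tcp_rot: [-1.452, -2.784, 0.001]
ft_force: [0.7, -0.1, -12.1]
width: 13.1
grasp_force: 69.3
clock: 13.45
tcp_pos: [544.4, 13.6, 134.3]
tcp_rot: [1.453, 2.784, 0.001]
ft_force: [-0.9, 0.2, -5.7]
width: 13.0
grasp_force: 70.2
t 13.45 tcp [544.4  13.6 134.3] yaw 2.18 tilt 0.0011 q6 0.85 F [-0.9  0.2 -5.7] Tq [ 0.07  0.27 -0.  ] w 13.0 | SHIFT [ -0.1  -0.4 -55.7] SPIN 0.08
```

```bash
python3 -m handwheel '{"translation": [[0,0,-4],[0,0,-9],[0,0,-15],[0,0,-22],[0,0,-29],[0,0,-36],[0,0,-43],[0,0,-50],[0,0,-57],[0,0,-63],[0,0,-66],[0,0,-66]], "spin": [0,0,0,0,0,0,0,0,0,0,0,0]}'; python3 -m handwheel '{"translation": [[0,0,0],[0,0,0],[0,0,0],[0,0,0]], "spin": [0,0,0,0]}'; python3 - <<'E'
from h import *
plan([486,276,190])
c=grab('scene'); cv2.imwrite('pics/lift.png',cv2.cvtColor(cv2.resize(c['color'][120:300,220:460],None,fx=3,fy=3),cv2.COLOR_RGB2BGR))
E
```

```text
clock: 14.65
tcp_pos: [544.2, 13.6, 200.0]
tcp_rot: [1.453, 2.785, 0.0]
ft_force: [0.3, 0.1, -7.5]
width: 13.3
grasp_force: 70.0
clock: 15.05
tcp_pos: [543.8, 13.7, 199.4]
tcp_rot: [-1.453, -2.785, 0.0]
ft_force: [0.6, -0.3, -6.5]
width: 13.1
grasp_force: 70.0
t 15.05 tcp [543.8  13.7 199.4] yaw 2.18 tilt 0.0004 q6 0.85 F [ 0.6 -0.3 -6.5] Tq [0.02 0.07 0.05] w 13.1 | SHIFT [248.2 102.7   9.4] SPIN 0
```

View pics/lift.png

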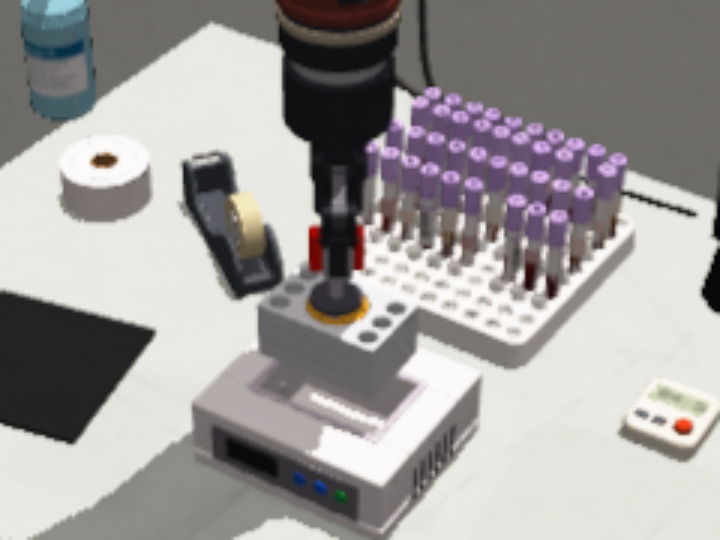

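The block hangs level at crop (340,330), clear of the heater. Over to the mat.

```bash
python3 -m handwheel '{"translation": [[5,2,0],[17,7,0],[34,14,0],[53,22,0],[72,30,0],[92,38,0],[111,46,0],[130,54,0],[149,62,0],[168,70,0],[187,78,0],[204,85,0]], "spin": [0,0,0,0,0,0,0,0,0,0,0,0]}';  python3 -m handwheel '{"translation": [[15,6,0],[25,11,0],[32,14,2],[36,16,5],[37,16,8],[37,16,8],[37,16,8],[37,16,8]], "spin": [0,0,0,0,0,0,0,0]}'; python3 -c "
from h import *
plan([486,276,115])"
```

```text
clock: 16.3
tcp_pos: [496.0, 231.5, 199.6]
tcp_rot: [-1.452, -2.786, -0.0]
ft_force: [0.1, -0.5, -6.8]
width: 12.7
grasp_force: 70.1
clock: 17.1
tcp_pos: [489.1, 268.7, 191.7]
tcp_rot: [1.454, 2.785, 0.0]
ft_force: [-0.4, -0.0, -6.5]
width: 13.2
grasp_force: 70.0
t 17.1 tcp [489.1 268.7 191.7] yaw 2.179 tilt 0.0002 q6 1.33 F [-0.4 -0.  -6.5] Tq [ 0.03 -0.01 -0.  ] w 13.2 | SHIFT [ 7.8  1.6 76.7] SPIN 0
```

```bash
python3 -m handwheel '{"translation": [[4,1,6],[7.8,1.6,14],[7.8,1.6,24],[7.8,1.6,34],[7.8,1.6,44],[7.8,1.6,53],[7.8,1.6,61],[7.8,1.6,68],[7.8,1.6,73],[7.8,1.6,76],[7.8,1.6,77],[7.8,1.6,77]], "spin": [0,0,0,0,0,0,0,0,0,0,0,0]}'; python3 -m handwheel '{"translation": [[0,0,1],[0,0,2],[0,0,3],[0,0,4],[0,0,5],[0,0,6],[0,0,6]], "spin": [0,0,0,0,0,0,0]}'; python3 -c "
from h import *
plan([486,276,105])"
```

```text
clock: 18.3
tcp_pos: [485.9, 276.4, 114.7]
tcp_rot: [1.453, 2.785, 0.0]
ft_force: [0.1, 0.8, -5.9]
width: 12.7
grasp_force: 70.0
clock: 19.0
tcp_pos: [485.6, 276.3, 108.4]
tcp_rot: [-1.453, -2.785, 0.0]
ft_force: [-0.0, 0.2, -6.2]
width: 13.2
grasp_force: 70.0
t 19.0 tcp [485.6 276.3 108.4] yaw 2.18 tilt 0.0003 q6 1.35 F [-0.   0.2 -6.2] Tq [-0.03  0.03  0.02] w 13.2 | SHIFT [-0.5  0.1  3.4] SPIN 0
```

```bash
python3 -m handwheel '{"translation": [[0,0,0.5],[0,0,1],[0,0,1.5],[0,0,2],[0,0,2.5],[0,0,3],[0,0,3.5],[0,0,4],[0,0,4.5],[0,0,4.5]], "spin": [0,0,0,0,0,0,0,0,0,0]}'; python3 -c "
from h import *
plan([486,276,102.5])"
```

```text
clock: 20.0
tcp_pos: [485.8, 276.4, 104.2]
tcp_rot: [1.453, 2.785, 0.0]
ft_force: [-0.2, -0.4, -1.0]
width: 13.1
grasp_force: 70.7
t 20.0 tcp [485.8 276.4 104.2] yaw 2.18 tilt 0.0002 q6 1.35 F [-0.2 -0.4 -1. ] Tq [ 0.01 -0.01  0.01] w 13.1 | SHIFT [-0.5 -0.1  1.7] SPIN 0
```

Block is on the mat (load gone). A little more down so the shoulder almost rests, then open.

```bash
python3 -m handwheel '{"translation": [[0,0,0.5],[0,0,1],[0,0,1.5],[0,0,1.7],[0,0,1.7]], "spin": [0,0,0,0,0]}' - 30; python3 -m handwheel '{"translation": [[0,0,0],[0,0,0],[0,0,0],[0,0,0],[0,0,0],[0,0,0]], "spin": [0,0,0,0,0,0]}' 45; python3 -m handwheel '{"translation": [[0,0,-8],[0,0,-20],[0,0,-40],[0,0,-65],[0,0,-90],[0,0,-120],[0,0,-120]], "spin": [0,0,0,0,0,0,0]}'; python3 - <<'E'
from h import *
plan([486,276,190])
c=grab('scene'); cv2.imwrite('pics/end.png',cv2.cvtColor(cv2.resize(c['color'][120:300,150:390],None,fx=3,fy=3),cv2.COLOR_RGB2BGR))
E
```

```text
clock: 20.5
tcp_pos: [485.7, 276.4, 102.3]
tcp_rot: [-1.453, -2.785, 0.0]
ft_force: [-1.0, -0.7, -1.7]
width: 13.3
grasp_force: 70.7
clock: 21.1
tcp_pos: [485.8, 276.4, 102.5]
tcp_rot: [1.453, 2.785, 0.0]
ft_force: [0.4, -0.3, -0.1]
width: 45.0
grasp_force: 0.0
clock: 21.8
tcp_pos: [487.8, 277.3, 227.5]
tcp_rot: [1.451, 2.781, 0.009]
ft_force: [0.5, 0.1, 0.8]
width: 45.0
grasp_force: 0.0
t 21.8 tcp [487.8 277.3 227.5] yaw 2.18 tilt 0.0075 q6 1.35 F [0.5 0.1 0.8] Tq [ 0.   -0.01 -0.02] w 45.0 | SHIFT [ 0.  -2.5 37.5] SPIN 0
```

View pics/end.png

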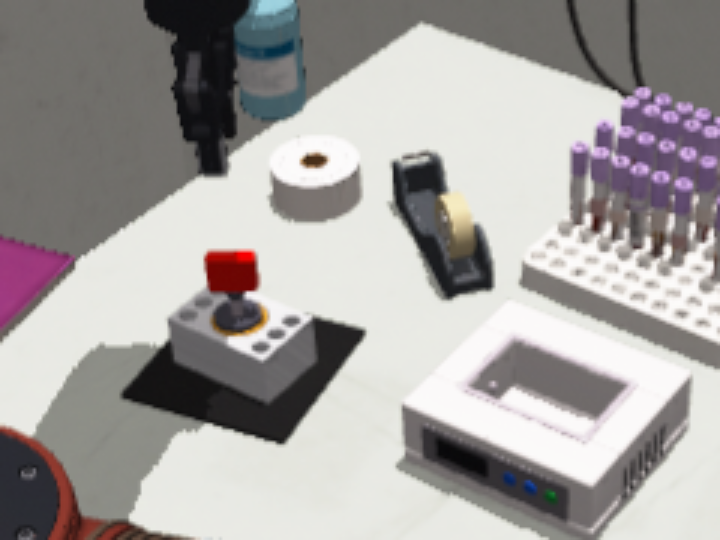

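The block stands upright in the middle of the mat (crop 243,340) with the puller upright in it, and the gripper is clear above.

```bash
python3 -m handwheel '{"translation": [[0,0,0],[0,0,0],[0,0,0],[0,0,0]], "spin": [0,0,0,0]}'; python3 -c "
from workcell import arm
print(arm.close_job())"
```

```text
clock: 22.25
tcp_pos: [485.4, 276.3, 221.8]
tcp_rot: [-1.453, -2.785, 0.001]
ft_force: [-0.2, -0.5, -0.6]
width: 44.8
grasp_force: 0.0
the job is handed in; nothing more can be done
None
```

The job is handed in at 22 s: the block stands upright in the middle of the mat with the puller standing in its socket and the gripper clear; the judge's verdict was not shown.

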